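Rock-test of a pump base plate

ROBOT

A 7-joint arm with a two-finger parallel gripper is mounted at the origin on the work surface. World frame = base frame: x ahead of the robot, y to its left, z up, the work surface at z = 0. Lengths are in mm, angles in rad, forces in N, time in s.
With the tool pointing down it reaches from about 400 to 850 mm from the base axis. Payload 6.9 kg.
Tool frame: the origin (TCP) lies between the finger pads; the fingertips stand 25 mm ahead of it and the grasp point (between the pads) lies 6 mm ahead of it; z points along the fingers, y is the direction in which the jaws open and shut (so a half turn about z gives the same grasp; the last joint's range is limited). The gripper opens to 85 mm and grips with 20 to 120 N. Pads are 22 mm wide; open, the fingers measure 114 mm over their backs; the gripper's body (76 mm by 85 mm) begins 54 mm behind the grasp point. The pads swing forward as they close: fully open they stand 13 mm farther back than shut.
Start: joints at [-1.143, 0.507, -0.238, 1.5, 0.126, 1.149, -0.155], TCP at [197.691, 592.9, 256.275] pointing down, gripper open.
Joint ranges: [-3.08, 3.08], [-0.24, 2.05], [-1.43, 1.35], [0, 2.5], [-1.52, 4.66], [0.17, 1.96], [-2.89, 2.89]. Speed limits (rad/s): [2.39, 2.39, 3.14, 3.14, 3.14, 3.14, 3.14].

INTERFACE

Orientations are given as a unit quaternion [w, x, y, z].
In Python, from rig import r gives the robot as it stands. Calls block until the motion is done:
- r.move_ptp(position, orientation): joint-space move of the TCP to a pose.
- r.servo_line(position, rate=150, rot=None, guard=None): straight line of the TCP; rot=None keeps the orientation; rate is the mean speed in mm/s. With guard (N) it stops when the force on the tool has changed by that much, and returns True; else False.
- r.goto_joints(angles): joint-space move.
- r.grip(opening): opening from 0.0 (shut) to 1.0 (fully open); the grip force is fixed at half the most; returns when the fingers have stopped.
- r.hold(seconds).
- r.ik(position, orientation): joint angles nearest the present ones, or None.
- r.get_state(): the state.
- r.snapshot(name): name is "scene" or "side" or "wrist"; returns the picture (400x640x3 uint8, blue, green, red); there is no depth.
- r.get_calibration(name): a dict with "fov_y" (degrees; the focal length in pixels is half the picture's height over the tangent of half this angle, whatever the lens; pixels are square), "cx", "cy" (the principal point, pixels), "k1" (the pictures are not rectified: a ray, as slopes to the right and down, at radius r is drawn at 1 + k1 r^2 times it, then the intrinsics apply), "R" (3x3) and "t" (3): a world point X has camera coordinates R X + t; the wrist camera has in their place "hand_eye" (4x4, takes a point from camera to tool coordinates, whose origin is the TCP and whose axes are the flange's). Camera axes: x right, y down, z forward; pixel columns grow to the right and rows downward; lengths in mm; the calibration is good to about 2 mm. A picture is of the moment at which its call begins: read the wrist's pose just before it. get_calibration takes no time and is no camera call.
A pose or a line that the arm cannot do raises r.PlanningError and nothing moves.
- r.job_done(): hands the job in, once; it reports no verdict.
Trained networks look in the newest picture that a camera, given by its name, has taken for a name from the list of things; names that differ only in an ending like _2 or _b are one class to them, and where a whole thing is asked for, a point or a joint stands for the part that bears it (a point fixed in the world has none). Each returns a list of dicts, best first, with "confidence" (0 to 1); they miss things now and then, are a little off and sometimes report something else, mostly with a low value. They report only what shows in the picture. A call takes as long as a camera call. They do not tell look-alikes from the thing itself.
- r.silhouettes(name, camera): "mask" (400x640 bool, what is visible of it) and "box" ([left, top, width, height] in pixels, round what is visible of it).
- r.spot_point(name, camera): "xy" ([column, row] in pixels: a listed point, or the origin of a listed thing).
The state is a dict: "time": time; "joint_positions": joint angles; "qd": joint speeds; "tau": joint torques, N m; "ee_pos": TCP position; "ee_rot": TCP orientation; "ft_force": force on the tool from outside, world axes, zero at the start; "torque": the same for the moment, N m; "finger_gap": opening from 0.0 (shut) to 1.0 (fully open).
Only numpy, scipy, OpenCV 4.12 (cv2) and the standard library are available. Lean on these libraries where they do the work, as an engineer would, in place of code of your own. Each camera call takes 0.05 s, during which the arm holds its last target.

TASK

Two pump base plates stand on the dark inspection slab: one stands flat on all four feet, the other leans and rocks. Show the rocking of the leaning one: press its raised corner down from above until the foot under it meets the slab, then press the opposite corner, which has come up, down in the same way. Leave that plate where it stands, leaning on the corner pressed last, and do not push the flat plate about.

Things in the scene. Friction and masses are not known exactly. Their poses are not given: they have to be found in the camera images.
- rocking_plate: Loose aluminium plate, 120 x 120 x 8 mm, on a fixed dark slab 40 mm high. Centre hub 56 mm wide, 12 tall. Two opposite corners bear upright studs 10 mm thick, 22 tall, two are plain. White feet under corners, 73 mm from centre: studded 18 mm long, plain only 12, so it leans 4.7 degrees on either plain corner. Origin: plate centre, 18 mm below its underside; z up, x to low_corner, y to a stud.
- high_corner (a point): Where to press: on the top face of the rocking plate's plain corner that is raised at the start, 70 mm from the plate's centre (corner tip 85 mm), about above its foot. 71 mm above the table while raised (foot 12 mm clear of the slab), 60 mm when its foot is on the slab. It tips with under 1 N, then stops firmly; let go, it stays down and the opposite corner stays up.
- low_corner (a point): The same point on the opposite plain corner of the rocking plate: 60 mm above the table at the start, foot on the slab; it comes up to 71 mm when the high corner is pressed down.
- sound_plate: The flat plate, a bystander: same plate, hub and studs, but all four feet are 18 mm long, so it stands level and does not rock. It stands beside the rocking plate, on either side of it, on the same slab (280 x 440 mm); both plates stand at any yaw. Origin: the plate's centre at the slab's top, 40 mm above the table; z up.
Mind the look-alikes: they are no part of the job. What is shaped like the rocking_plate but blue or brown is not meant.

How it is judged (in metres and radians):
On the way, in this order (a step that is already met when the one before it is completed fails the run):
1. the raised plain corner of the rocking plate is pressed down by the gripper until its foot is on the slab and the opposite corner has come up (height (world z) of high_corner below 0.064 m and height (world z) of low_corner above 0.068 m and contact force between the fingers and rocking_plate above 1 N), for 0.1 s.
2. the opposite plain corner is pressed down by the gripper until its foot is on the slab and the first corner has come up again (height (world z) of low_corner below 0.064 m and height (world z) of high_corner above 0.068 m and contact force between the fingers and rocking_plate above 1 N), for 0.1 s.
At the end, for the whole second after the job is handed in: The rocking plate rests still, leaning on the corner pressed last (its point 55 to 64 mm above the table, the other 68 to 77 mm; lean under 10 degrees), centre within 25 mm and corner within 30 mm of the start; the flat plate is upright (0.1 rad) and within 25 mm of its start (height (world z) of low_corner between 0.055 and 0.064 m and height (world z) of high_corner between 0.068 and 0.077 m and distance of each of rocking_plate, sound_plate from where it was at the start of the episode below 0.025 m and distance of high_corner from where it was at the start of the episode below 0.03 m and angle between rocking_plate's own z axis and vertical below 0.175 rad and linear speed of rocking_plate below 0.02 m/s and angle between sound_plate's own z axis and vertical below 0.1 rad); the robot touches nothing.
It fails at once if the flat plate is pushed more than 25 mm or tipped over (distance of sound_plate from where it was at the start of the episode above 0.025 m or angle between sound_plate's own z axis and vertical above 0.3 rad).
It fails at once if the rocking plate is shifted more than 40 mm or tipped by more than 20 degrees (distance of rocking_plate from where it was at the start of the episode above 0.04 m or angle between rocking_plate's own z axis and vertical above 0.35 rad).
It also fails if it takes over 35 s, if anything falls off the work surface, if the arm or the gripper's body presses on something with over 40 N, if the wrist force passes 120 N, or if a joint passes its speed limit or range.

## Working session

There is one attempt and no reset: what is moved stays moved. The work goes in short steps, each a Python script; the robot and the scene stay as the last script left them, time stands still between calls to the robot, and variables do not carry over. Pictures are saved under pics/ and viewed, and the job is handed in when it is done.

```bash
ls; mkdir -p pics; python3 - <<'E'
from rig import r
import cv2
for c in ("scene","side","wrist"):
    im=r.snapshot(c); cv2.imwrite(f"pics/{c}0.png",im)
    k=r.get_calibration(c); print(c,k)
    for n in ("rocking_plate","sound_plate"):
        for d in r.silhouettes(n,c): print(n,"sil",round(d["confidence"],2),d["box"])
        print([(round(d["confidence"],2),d["xy"]) for d in r.spot_point(n,c)])
    for n in ("high_corner","low_corner"):
        print(n,[(round(d["confidence"],2),d["xy"]) for d in r.spot_point(n,c)])
print(r.get_state())
E
```

```text
pics
scene {'fov_y': 53.13740326811642, 'cx': 312.25082961295294, 'cy': 199.07836062755928, 'k1': 0.022377467199561022, 'R': array([[ 0.9011045 ,  0.43354417, -0.00708106],
       [ 0.34625632, -0.72931799, -0.5900863 ],
       [-0.26099281,  0.52927755, -0.80730912]]), 't': array([-419.58761863, -195.49873152, 1122.94790256])}
rocking_plate sil 0.97 [288.5, 329.1, 80.6, 70.9]
rocking_plate sil 0.77 [284.2, 196.6, 74.4, 61.0]
rocking_plate sil 0.71 [135.8, 238.9, 64.2, 71.9]
[(0.93, [327.6, 373.4]), (0.72, [170.2, 277.4]), (0.7, [319.0, 230.1])]
sound_plate sil 0.59 [322.9, 129.5, 65.5, 55.2]
[]
high_corner [(0.89, [311.4, 247.6]), (0.57, [202.5, 279.4])]
low_corner [(0.96, [342.9, 333.1]), (0.91, [325.7, 196.6]), (0.65, [140.3, 259.6])]
side {'fov_y': 53.6910351096541, 'cx': 318.3730375287085, 'cy': 192.03060303193678, 'k1': -0.09347882903932608, 'R': array([[-0.99917818, -0.04032538,  0.00410323],
       [-0.02699978,  0.58663898, -0.80939837],
       [ 0.03023218, -0.80884397, -0.58724564]]), 't': array([505.58107723, 128.01907626, 979.78464632])}
rocking_plate sil 0.89 [360.3, 14
[... 978 characters left out ...]
er []
{'time': 1.05, 'joint_positions': array([-1.14348767,  0.50747989, -0.23759047,  1.50022718,  0.12571463,
        1.14890388, -0.15480847]), 'qd': array([ 0.00120496,  0.00057418, -0.00059278, -0.00046477,  0.00025825,
       -0.00025618,  0.00245339]), 'tau': array([-3.89041861e-04, -6.20377636e+01, -2.18512304e+00, -2.49960530e+01,
        1.36954003e-02,  2.40655245e-03, -4.84753656e-06]), 'ee_pos': array([197.70289589, 592.88128347, 256.27774022]), 'ee_rot': array([ 3.60787142e-06,  1.60226433e-01,  9.87080285e-01, -2.00961930e-05]), 'ft_force': array([ 0.21635931, -0.53665658, -0.27707986]), 'torque': array([ 0.02380492,  0.05078096, -0.04653348]), 'finger_gap': 0.999023987933185}
```

View pics/scene0.png

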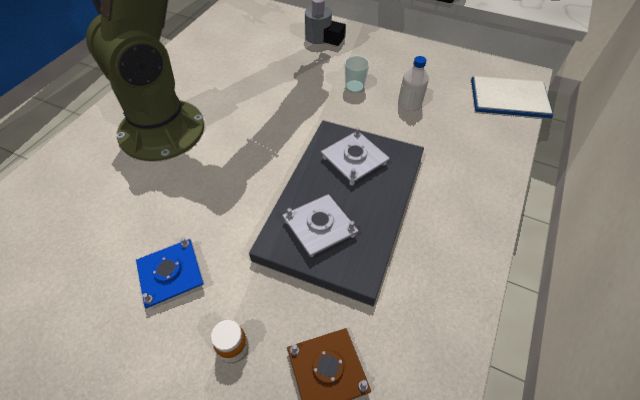

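View pics/side0.png

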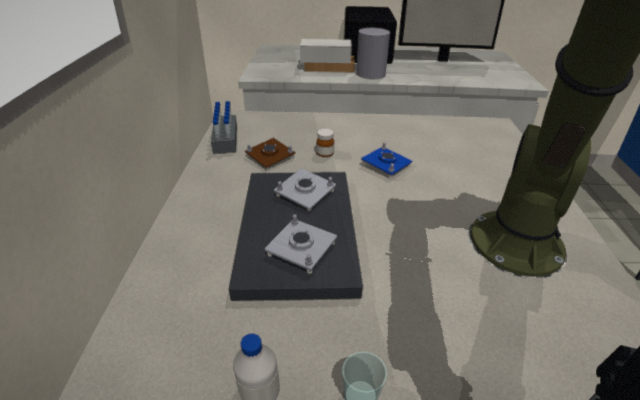

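The scene shows two aluminium plates on the slab. A is at scene (320,225) / side (305,188), and B is at scene (355,155) / side (300,243). The blue plate at scene (170,272) and the brown one at (329,370) are look-alikes. The networks say A rocks and B is flat, so I'll check that in an enlarged crop and triangulate both.

```bash
cat > h.py <<'E'
from rig import r
import cv2, numpy as np
from scipy.spatial.transform import Rotation as Ro
def cam(c, st=None):
    k=r.get_calibration(c); f=200/np.tan(np.radians(k["fov_y"]/2))
    if c=="wrist":
        q=np.array(st["ee_rot"]); T=np.eye(4); T[:3,:3]=Ro.from_quat(q[[1,2,3,0]]).as_matrix(); T[:3,3]=st["ee_pos"]
        W=T@k["hand_eye"]; R=W[:3,:3].T; t=-R@W[:3,3]
    else: R,t=k["R"],k["t"]
    return dict(f=f,cx=k["cx"],cy=k["cy"],k1=k["k1"],R=R,t=t)
def proj(C,X):
    X=np.atleast_2d(X); p=X@C["R"].T+C["t"]; s=p[:,:2]/p[:,2:]; r2=(s**2).sum(1,keepdims=True)
    return s*(1+C["k1"]*r2)*C["f"]+[C["cx"],C["cy"]]
def ray(C,uv):
    d=(np.array(uv,float)-[C["cx"],C["cy"]])/C["f"]; s=d.copy()
    for _ in range(20): s=d/(1+C["k1"]*(s@s))
    v=C["R"].T@np.append(s,1); return -C["R"].T@C["t"], v/np.linalg.norm(v)
def onz(C,uv,z):
    o,v=ray(C,uv); return o+v*(z-o[2])/v[2]
E
python3 - <<'E'
from h import *
S,D=cam("scene"),cam("side")
for n,a,b in(("A",(320,222),(305,186)),("B",(355,152),(301,240))):
    print(n,onz(S,a,75).round(),onz(D,b,75).round())
a=cv2.imread("pics/scene0.png"); b=cv2.imread("pics/side0.png")
x=lambda i,c,r_:cv2.resize(i[r_-50:r_+50,c-65:c+65],(390,300),interpolation=cv2.INTER_CUBIC)
cv2.imwrite("pics/crop0.png",np.vstack([np.hstack([x(a,320,225),x(a,355,155)]),np.hstack([x(b,305,188),x(b,301,243)])]))
E
```

```text
A [ 549. -135.   75.] [ 546. -117.   75.]
B [540.  84.  75.] [541.  92.  75.]
```

View pics/crop0.png

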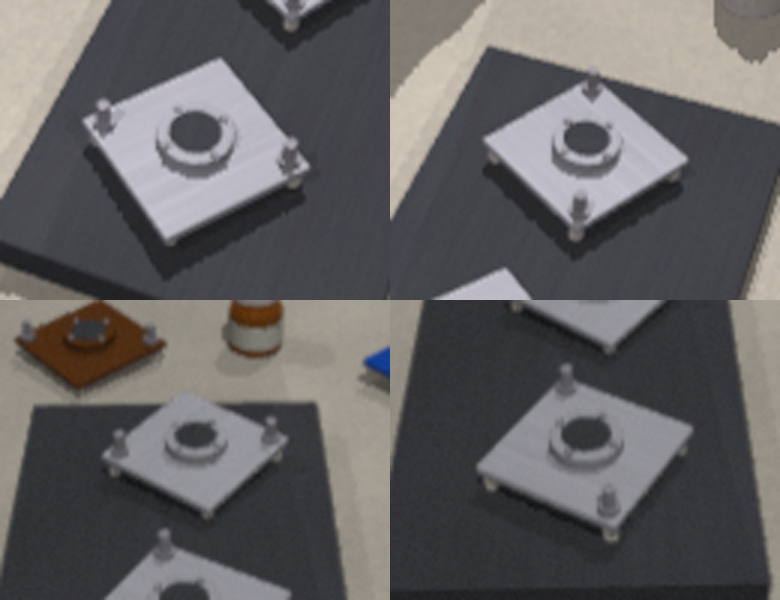

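The crops show A at top left and bottom left, with studs on its left and right corners, and B at top right and bottom right. I want close wrist views so I can fit the tilt of each plate.

```bash
python3 - <<'E'
from h import *
S,D=cam("scene"),cam("side")
print("bottle",onz(S,(410,107),0).round(),onz(D,(257,398),0).round(),"top at z200",onz(S,(420,61),200).round(),onz(D,(252,343),200).round())
q=[0,0,1,0]
r.servo_line([197.7,592.9,340],rate=250)
for n,p in (("B",[500,90,340]),("A",[547,-40,240])):
    r.move_ptp(p,q)
    st=r.get_state(); im=r.snapshot("wrist"); cv2.imwrite(f"pics/w{n}.png",im); np.savez(f"w{n}.npz",ee_pos=st["ee_pos"],ee_rot=st["ee_rot"])
    print(n,st["time"],st["ee_pos"])
    for nn in ("rocking_plate","sound_plate"):
        print(nn,[(round(d["confidence"],2),d["box"]) for d in r.silhouettes(nn,"wrist")])
    for nn in ("high_corner","low_corner"):
        print(nn,[(round(d["confidence"],2),d["xy"]) for d in r.spot_point(nn,"wrist")])
E
```

```text
bottle [597. 384.   0.] [595. 415.  -0.] top at z200 [605. 315. 200.] [580. 434. 200.]
B 3.6417 [499.93943814  91.08349738 339.84242168]
rocking_plate [(0.95, [113.4, 140.0, 114.3, 111.3]), (0.61, [0.0, 0.8, 64.1, 85.7]), (0.55, [6.2, 220.8, 96.6, 87.0])]
sound_plate [(0.97, [265.5, 138.0, 106.8, 107.4])]
high_corner [(0.73, [8.6, 264.4]), (0.69, [125.0, 208.1]), (0.58, [16.0, 70.7])]
low_corner [(0.58, [216.8, 189.7]), (0.55, [92.1, 267.5])]
A 4.6083 [547.25479628 -38.70479669 240.48588606]
rocking_plate [(0.89, [159.3, 102.1, 153.5, 151.9]), (0.72, [0.1, 0.0, 46.7, 32.3]), (0.7, [9.4, 214.1, 123.6, 113.2])]
sound_plate [(0.87, [364.0, 100.3, 157.8, 147.7])]
high_corner [(0.93, [15.4, 274.2]), (0.66, [175.4, 198.5])]
low_corner [(0.94, [302.0, 171.0]), (0.75, [121.0, 274.5])]
```

View pics/wA.png

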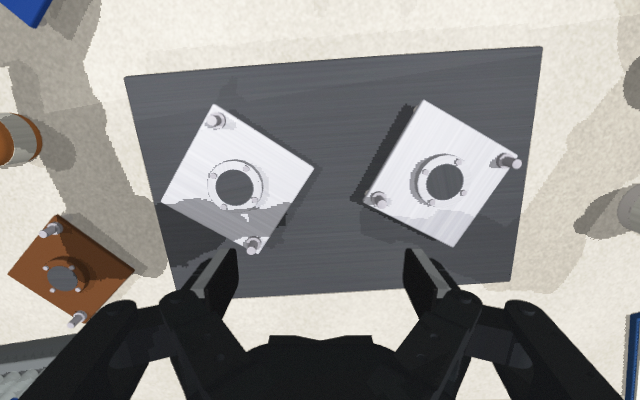

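```bash
python3 - <<'E'
from h import *
a=cv2.imread("pics/wA.png")
f=lambda x,y:cv2.resize(a[y:y+190,x:x+190],(400,400),interpolation=cv2.INTER_CUBIC)
cv2.imwrite("pics/wA2.png",np.hstack([f(140,80),f(345,80)]))
E
```

```text
(no output)
```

View pics/wA2.png

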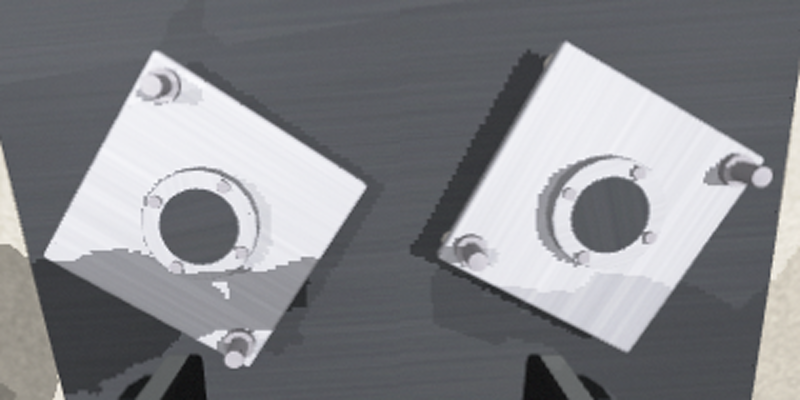

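The wrist view shows A on the left, hub (236,185), and B on the right, hub (443,180). B's shadow is wide on its left and upper edges and thin on the lower right, and its tall studs splay apart. A's shadow is thin. That contradicts the network's choice, so I'll fit 6-DOF poses to the corner pixels.

```bash
cat > fit.py <<'E'
from h import *
from scipy.optimize import least_squares
W=cam("wrist",np.load("wA.npz")); S=cam("scene"); D=cam("side")
P={"A":dict(W=[(213.6,104.7),(313.9,167.9),(261.1,253.4),(161.4,202.1)],S=[(282.7,215.7),(328.3,194.3),(357.7,231),(311.7,253.7)],D=[(335.7,183.7),(309.3,208),(274.3,189.7),(302.7,168.7)]),
"B":dict(W=[(423.9,100),(517.4,156),(454.3,247.2),(364,201.1)],S=[(321.7,153.3),(357.3,131.7),(389.3,158.3),(352.7,180.3)],D=[(336.7,235.7),(310,267),(265.3,248),(295,220.7)])}
cams=dict(W=W,S=S,D=D)
# corners of face order: wrist top(-x),right(+y),bottom(+x),left(-y): angles
ang=np.radians([180,90,0,-90]); c=np.c_[np.cos(ang),np.sin(ang),0*ang]*84.85
def fit(n,use,off):
    x0=[545,-125 if n=="A" else 88,70,0,0,0]
    def world(x): return c@Ro.from_rotvec(x[3:6]).as_matrix().T+x[:3]
    def f(x):
        w=world(x); e=[]
        for i,k in enumerate(use):
            o=x[6+2*i:8+2*i] if off else 0
            e.append((proj(cams[k],w)-P[n][k]+o).ravel())
        e.append([(x[2]-66)/3])
        if off: e.append(x[6:]/2)
        return np.concatenate(e)
    s=least_squares(f,x0+[0]*(2*len(use) if off else 0))
    w=world(s.x); print(n,use,off,"c",s.x[:3].round(1),"rms",np.sqrt(np.mean(s.fun**2)).round(2),"tiltnormal",np.degrees(Ro.from_rotvec(s.x[3:6]).as_matrix()[:2,2]).round(1)); print(w.round(1).tolist())
if __name__=="__main__":
  for n in "AB":
    for u in ("W","WSD"):
        fit(n,u,u!="W")
E
python3 fit.py
```

```text
A W False c [ 549.  -126.6   62.2] rms 0.81 tiltnormal [0.7 4.7]
[[466.0, -144.2, 64.6], [531.2, -43.9, 55.6], [631.9, -108.9, 59.8], [566.8, -209.3, 68.8]]
A WSD True c [ 548.9 -127.3   61.7] rms 0.74 tiltnormal [-0.4  4.9]
[[465.9, -145.0, 62.7], [531.2, -44.7, 54.4], [631.9, -109.6, 60.7], [566.6, -210.0, 69.0]]
B W False c [541.9  90.3  61.6] rms 0.68 tiltnormal [-1.7  0.6]
[[460.9, 64.9, 59.5], [516.6, 171.2, 60.0], [622.8, 115.6, 63.7], [567.1, 9.3, 63.2]]
B WSD True c [542.3  88.6  61.2] rms 0.93 tiltnormal [-1.2 -0.6]
[[461.4, 63.1, 59.3], [516.8, 169.5, 61.5], [623.2, 114.1, 63.2], [567.9, 7.7, 61.0]]
```

The fit gives plate A (hub at wrist (236,185)) a 4.8° tilt about its stud diagonal. B is level within about 1.5°, which is inside the fit error. So A is the rocking plate: centre about (549,-127), raised corner on the -y side and low corner on the +y side. This agrees with the networks, and I was wrong to read B's shadow as a lean. Next I press the raised corner.

```bash
cat > press.py <<'E'
from h import *
import sys
def press(p):
    q=[0,0,1,0]
    r.move_ptp([p[0],p[1],140],q); r.servo_line([p[0],p[1],112],rate=80)
    f0=r.get_state()["ft_force"]
    g=r.servo_line([p[0],p[1],72],rate=30,guard=8)
    s=r.get_state(); print("guard",g,s["ee_pos"].round(1),(s["ft_force"]-f0).round(1))
    r.hold(0.3); s=r.get_state(); print(s["time"],s["ee_pos"].round(1),(s["ft_force"]-f0).round(1))
E
python3 - <<'E'
from press import *
r.grip(0.0)
C=np.array([549,-127.]); u=np.array([17.7,-82.7]); u/=np.linalg.norm(u)
press(C+67*u)
for c in("scene","side"): cv2.imwrite(f"pics/{c}1.png",r.snapshot(c))
E
python3 - <<'E'
import cv2,numpy as np
a=cv2.imread("pics/scene1.png");b=cv2.imread("pics/side1.png")
x=lambda i,c,r_:cv2.resize(i[r_-50:r_+50,c-65:c+65],(390,300),interpolation=cv2.INTER_CUBIC)
cv2.imwrite("pics/crop1.png",np.hstack([x(a,320,225),x(b,305,188)]))
E
```

```text
guard True [ 563.  -192.7   85.8] [-2.1  0.6  6.4]
8.0583 [ 563.  -192.7   85.8] [-1.3 -1.3  6.6]
```

View pics/crop1.png

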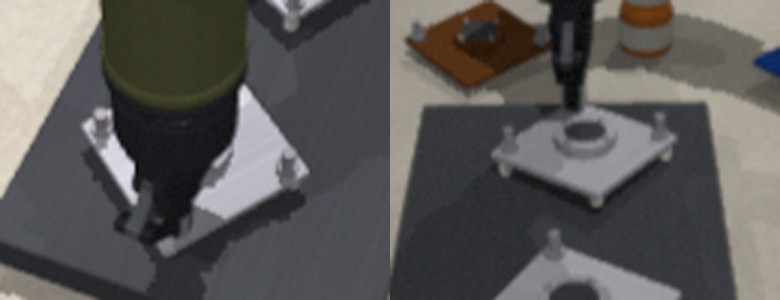

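The fingertips stopped at z≈60.8 with a steady 6.6 N. In the side view the near corner has come up, from about row 208 to 205, with its foot clear of the slab. Next is the opposite corner.

```bash
python3 - <<'E'
from press import *
p=r.get_state()["ee_pos"]
r.servo_line([p[0],p[1],140],rate=100)
for c in("scene","side"): cv2.imwrite(f"pics/{c}2.png",r.snapshot(c))
C=np.array([549,-127.]); u=np.array([17.7,-82.7]); u/=np.linalg.norm(u)
press(C-67*u)
p=r.get_state()["ee_pos"]
r.servo_line([p[0],p[1],150],rate=100)
r.move_ptp([547,-40,240],[0,0,1,0])
r.hold(0.3); s=r.get_state(); np.savez("wA3.npz",ee_pos=s["ee_pos"],ee_rot=s["ee_rot"])
for c in("scene","side","wrist"): cv2.imwrite(f"pics/{c}3.png",r.snapshot(c))
print(r.get_state()["time"],s["ee_pos"])
a=cv2.imread("pics/side0.png");x=lambda i,c,r_:cv2.resize(i[r_-50:r_+50,c-65:c+65],(390,300),interpolation=cv2.INTER_CUBIC)
w=cv2.imread("pics/wrist3.png");b=cv2.imread("pics/side3.png");d=cv2.imread("pics/side2.png")
cv2.imwrite("pics/crop3.png",np.vstack([np.hstack([x(a,305,188),x(d,305,188)]),np.hstack([x(b,305,188),cv2.resize(w[80:270,130:377],(390,300))])]))
E
```

```text
guard True [534.9 -61.3  85.3] [-1.8  2.8  8.7]
11.2417 [534.9 -61.3  85.4] [-1.7  1.5  8.5]
12.95 [546.3797758  -40.25885374 238.78137544]
```

View pics/crop3.png

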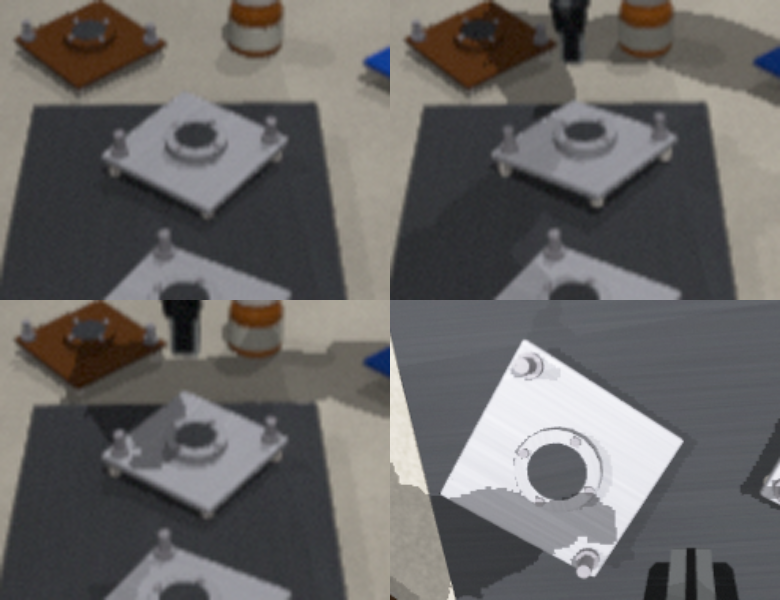

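The three side crops show the full rocking: the far corner is up at first, the near corner is up after press 1, and after press 2 the plate is back in its starting lean. It hasn't visibly shifted, the flat plate hasn't moved, and the gripper is clear. I'm handing in.

```bash
python3 - <<'E'
from rig import r
r.job_done(); print(r.get_state()["time"])
E
```

```text
the job is handed in; nothing more can be done
the job is handed in; nothing more can be done
```

I pressed both corners of the leaning plate in order and handed the job in at about 13 s. I got no verdict back.

- **Which plate:** The rocking plate is the one centred near (549, -127) mm. The corner fit gave it a tilt of about 4.8°, against about 1.5° or less for the other plate, and the networks agreed. My first impression from the shadows pointed to the wrong plate, and the fit settled it.
- **Press 1, raised corner:** The fingertips stopped firmly at about z = 60.8 mm and held 6.6 N for 0.3 s. The side picture shows the opposite corner came up and stayed up after I let go.
- **Press 2, opposite corner:** The fingertips stopped at about 60.3 mm and held 8.5 N for 0.3 s. The plate went back to its starting lean, resting on the corner pressed last.
- **Last checks:** In the final pictures the rocking plate shows no visible shift, the flat plate is where it was, and the gripper is clear. I judged this by eye and did not re-fit the poses afterwards.
- **Disagreement:** The fitted plate height was about 4 mm lower than the given dimensions imply. It did not matter, because force contact decided where each press stopped.

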